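# Lay the lunch tray round its plate

### The job

Lay the lunch tray round the plate that is already on it, each thing seated flat and fully down in its cut-out of the rubber liner: the oblong tin in the oblong cut-out left of the plate, and the teaspoon in the notched one right of it, bowl end to the back (away from the robot). In the row behind the plate stand the salt shaker upright between the red-lidded jar on the left and the small dark-capped spice jar on the right. Leave the plate, the round flat can, the egg timer and the glass where they are, and let go of everything.

Things in the scene. Friction and masses are not known exactly. Their poses are not given: they have to be found in the camera images.
- tray: Fixed wooden tray with a dark rubber liner, 259 mm deep by 322 mm wide. Origin at worktop height under the plate's centre; x to its back (away from the robot), y to its left. Over worktop: floor of the cut-outs 6 mm, top of the liner 10 mm, rim 14 mm. Outer faces at x -87 and 172, y -152 and 170 mm (rim 8 mm thick). In the left or right half of the work area, turned up to 0.12 rad.
- plate: Small white plate standing in the middle of the tray, 120 mm across, 18 mm high (rim 24 mm over the worktop). Origin at the centre of its underside. Stays where it is. (A wall cabinet hangs 0.62 m over the worktop from x = 0.61 m on: carry things low there.)
- teaspoon: Metal teaspoon lying face up, 137 long, 28 wide, 13 mm high, 20 g. Origin at mid-length on its underside; own x runs along it to the bowl end. Grip it across its y at mid-length and low, fingertips 2 to 4 mm over its support: 23 mm wide there, rounded above. Its cut-out: 152 x 44 mm, centre at tray x 0, y -104 mm, along tray x, widened to 74 mm over the middle 40 mm for the fingers.
- oblong_tin: Low oblong food tin with rounded corners and a peel lid: 63 (x) by 105 (y) by 26 mm high, 57 mm wide half-way up, 150 g. Origin at the centre of its underside, long side along its own y. Its cut-out: 121 x 78 mm, centre at tray x 0, y 118 mm, long side along tray x; either way round. Hold it with the fingertips 10 mm or more over its underside, so that they clear the rim.
- salt_shaker: Small clear salt shaker with a grey domed cap, round, 42 mm across low down, 34 mm at 60 mm up and at the cap, 90 mm high, 100 g. Origin at the centre of its underside, z up. Its cut-out: round, 60 mm, centre at tray x 124, y 0 mm (middle of the back row).
- red_lid_jar: Short jar of spread with a red lid, 86 mm high, 56 (x) by 61 mm (y) across at 40 mm up, 360 g; lid 56 mm across, over the top 11 mm. Origin at the centre of its underside, z up. Its cut-out: round, 74 mm, centre at tray x 124, y 88 mm (left end of the back row).
- spice_jar: Small round glass spice jar with a flat dark cap (top mottled brown) and a paper label, 44 mm across, 96 mm high; cap 43 mm across, over the top 21 mm; 110 g. Origin at the centre of its underside, z up. Its cut-out: round, 60 mm, centre at tray x 124, y -88 mm (right end of the back row).
- flat_can: Low round food can, 86 mm across, 40 mm high, standing among the things to be laid out. Origin at the centre of its underside. Stays where it is.
- egg_timer: Egg-shaped kitchen timer, 67 mm across, 56 mm high, at the left of the work. Origin at the centre of its underside. Stays where it is.
- glass: Empty drinking glass, 79 mm across, 87 mm high, at the left of the work. Origin at the centre of its underside. Stays where it is.
Things that resemble listed ones, but are neither listed nor needed, are in the scene too. What is shaped like the red_lid_jar but green is not meant.

How it is judged:
At the end, for the whole second after the job is handed in: Each of the five is seated in its own cut-out: centre within 12 mm of the cut-out's along x and y, underside under 1.8 mm over its floor, level or upright within 0.1 rad, tin and spoon in line within 0.2 rad, spoon bowl to the back; all at rest, the four bystanders within 20 mm of their start (x of teaspoon in the frame of tray between -0.012 and 0.012 m and y of teaspoon in the frame of tray between -0.116 and -0.092 m and z of teaspoon in the frame of tray between 0.004 and 0.0078 m and angle between each of teaspoon, oblong_tin, salt_shaker, red_lid_jar, spice_jar's own z axis and vertical below 0.1 rad and linear speed of each of teaspoon, oblong_tin, salt_shaker, red_lid_jar, spice_jar below 0.01 m/s and x of oblong_tin in the frame of tray between -0.012 and 0.012 m and y of oblong_tin in the frame of tray between 0.106 and 0.13 m and z of oblong_tin in the frame of tray between 0.004 and 0.0078 m and x of salt_shaker in the frame of tray between 0.112 and 0.136 m and y of salt_shaker in the frame of tray between -0.012 and 0.012 m and z of salt_shaker in the frame of tray between 0.004 and 0.0078 m and x of red_lid_jar in the frame of tray between 0.112 and 0.136 m and y of red_lid_jar in the frame of tray between 0.076 and 0.1 m and z of red_lid_jar in the frame of tray between 0.004 and 0.0078 m and x of spice_jar in the frame of tray between 0.112 and 0.136 m and y of spice_jar in the frame of tray between -0.1 and -0.076 m and z of spice_jar in the frame of tray between 0.004 and 0.0078 m and angle between the x axis of teaspoon and the x axis of tray, either way round below 0.2 rad and y of tray in the frame of teaspoon above 0.08 m and angle between the y axis of oblong_tin and the x axis of tray, either way round below 0.2 rad and distance of each of plate, flat_can, egg_timer, glass from where it was at the start of the episode below 0.02 m); the robot touches nothing.
It fails at once if the plate is pushed from its place by more than 20 mm (distance of plate from where it was at the start of the episode above 0.02 m).
It fails at once if the flat can is pushed from its place by more than 20 mm (distance of flat_can from where it was at the start of the episode above 0.02 m).
It fails at once if the egg timer is pushed from its place by more than 20 mm (distance of egg_timer from where it was at the start of the episode above 0.02 m).
It fails at once if the glass is pushed from its place by more than 20 mm (distance of glass from where it was at the start of the episode above 0.02 m).
It also fails if it takes over 120 s, if anything falls off the work surface, if the arm or the gripper's body presses on something with over 40 N, if the wrist force passes 120 N, or if a joint passes its speed limit or range.

### The arm

A 6-joint arm with a two-finger parallel gripper is mounted at the origin on a cart in front of the work surface, level with it; the furniture and walls round the work are solid. World frame = base frame: x ahead of the robot, y to its left, z up, the work surface at z = 0. Lengths are in m, angles in rad, forces in N, time in s.
With the tool pointing down it reaches from about 0.375 to 0.975 m from the base axis. Payload 3.8 kg.
Tool frame: the origin (TCP) lies midway between the tips of the shut fingers; the grasp point (between the pads) lies 19 mm behind it; z points along the fingers, y is the line along which they close (so a half turn about z gives the same grasp; the last joint's range is limited). The gripper opens to 85 mm and grips with 20 to 120 N. Pads are 22 mm wide; open, the fingers measure 114 mm over their backs; the gripper's body (76 mm by 85 mm) begins 54 mm behind the grasp point. The pads swing forward as they close: fully open they stand 13 mm farther back than shut.
Start: joints at [-1.28, 0.264, 1.604, -0, 1.274, -0.037], TCP at [0.217, -0.639, 0.231] pointing down, gripper open.
Joint ranges: [-2.63, 2.63], [-0.94, 2.18], [0.31, 2.57], [-1.31, 4.45], [0, 2.66], [-2.55, 2.55]. Speed limits (rad/s): [2.57, 2.57, 3.14, 3.14, 3.14, 3.14].

### API

Orientations are given as a rotation vector (axis times angle).
In Python, from workcell import bot, read_camera, camera_info, ticket gives the robot as it stands.
- The arm moves only by the tool servo_tool, never from a script. Its argument "targets" is a list of rows, each an object of numbers: "hand": the closure, from -1 (fully open) to 1 (shut); "x", "y", "z": the shift along the tool's x, y, z as a fraction of full scale; "roll": the turn about the tool's z as a fraction of full scale. In form: [{"hand": .., "x": .., "y": .., "z": .., "roll": ..}, ...]. A call has 1 to 10 rows; each row is the pose to reach, as a shift and turn from the pose commanded when the call began, along the tool's axes at that moment, turning the shorter way round; what a row does not reach only later rows make up. Full scale, the value 1, is 50 cm for a shift and 180 degrees for a turn. A row lasts 1/12 s, in which the tool goes at most 41.7 mm and 7.16 degrees, less where a joint would pass 70% of its speed; a pose out of reach is approached as far as the arm can. A call with a number of a shift or a turn outside -1 to 1 is refused whole. A call with a gripper value outside its range is refused whole. The fingers move at their own pace and stop on an object; "grip_force" is the grip in N (left out, the last holds). Time passes only in rows, so rows that repeat a pose let the fingers close. It gives the time, the measured TCP pose, the force, the opening and the grip force at its end, in the units of the state.
- bot.read_state(): the state, without advancing time (a new reading comes with each control period).
- read_camera(name): name is "side" or "top"; returns the picture (400x640x3 uint8, red, green, blue); there is no depth.
- camera_info(name): a dict with "fx", "fy", "cx", "cy" (pixels), "eye" and "orientation" of the camera in the world. Camera axes: x right, y down, z forward; pixel columns grow to the right and rows downward; lengths in m; the calibration is good to about 2 mm. A picture is of the moment at which its call begins. camera_info takes no time and is no camera call.
- ticket.finish_job(): hands the job in; it is judged then, once.
The state is a dict: "time": time; "q": joint angles; "joint_vel": joint speeds; "joint_torque": joint torques, N m; "tool_pos": TCP position; "tcp_rot": TCP orientation; "wrist_force": force on the tool from outside, world axes, zero at the start; "torque": the same for the moment, N m; "width": opening from 0.0 (shut) to 1.0 (fully open); "grip_force": force on a finger pad.
Only numpy, scipy, OpenCV 4.12 (cv2) and the standard library are available. Lean on these libraries where they do the work, as an engineer would, in place of code of your own. Each camera call takes 0.05 s, during which the arm holds its last target. There are 200 camera calls.

## Working session

There is one attempt and no reset: what is moved stays moved. The work goes in short steps, Python scripts to look and compute and a tool call to move; the robot and the scene stay as the last step left them, time stands still between calls to the robot, and variables do not carry over. Pictures are saved under pics/ and viewed, at most 14 in all, crops included, and the job is handed in when it is done.

Besides the shell and the picture viewer there is one more tool, called after "Emit:" as name(argument=value, ...) on one line, values as JSON. servo_tool: Moves the arm, as the interface text tells. Its arguments: {"type":"object","properties":{"targets":{"type":"array"},"grip_force":{"type":"number"}},"required":["targets"]}

```bash
ls; mkdir -p pics
python3 - <<'E'
from workcell import bot, read_camera, camera_info
import cv2
for n in("top","side"):
    print(camera_info(n)); im=read_camera(n); cv2.imwrite(f"pics/{n}0.png",im[:,:,::-1])
print(bot.read_state())
E
```

```text
pics
{'fx': 480.54365164278937, 'fy': 480.54365164278937, 'cx': 317.3119344024129, 'cy': 201.54301840828907, 'eye': array([ 0.36180063, -0.09886474,  1.60807495]), 'orientation': array([-2.19794227,  2.14635648, -0.10918996])}
{'fx': 385.70056060494153, 'fy': 385.70056060494153, 'cx': 320.81641146446486, 'cy': 198.76322207127797, 'eye': array([ 0.48394693, -1.10882783,  0.53263723]), 'orientation': array([-2.02282255e+00,  5.40931693e-02, -1.49396206e-04])}
{'time': 0.1, 'q': array([-1.27990658e+00,  2.64692572e-01,  1.60524524e+00,  3.75319745e-06,
        1.27371307e+00, -3.69367627e-02]), 'joint_vel': array([-0.00039653, -0.00029658, -0.00231813,  0.00017023, -0.0006275 ,
       -0.00062127]), 'joint_torque': array([ 1.93398200e-04, -5.16706181e+01, -3.68589163e+01, -6.85698964e-06,
        6.28957583e-03, -4.01780540e-05]), 'tool_pos': array([ 0.21712489, -0.63842058,  0.23007237]), 'tcp_rot': array([-3.09746912e+00, -5.12310925e-01,  4.03567176e-04]), 'wrist_force': array([-0.82085221, -0.00364314, -0.20069471]), 'torque': array([ 0.03333667, -0.03418605, -0.03424699]), 'grip_force': 0.0, 'width': 1.0024646399840509}
```

View pics/top0.png

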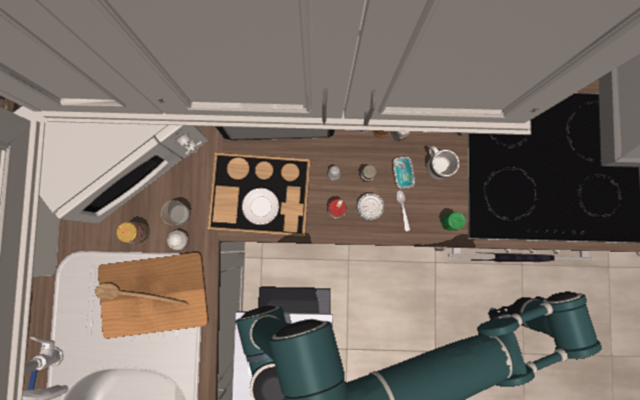

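View pics/side0.png

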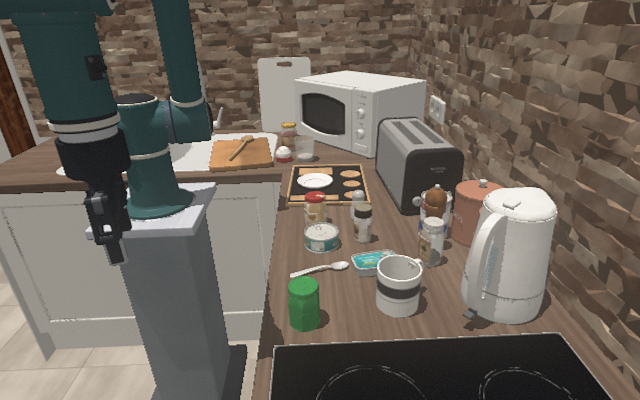

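The top view shows the tray around (260,195), with the salt shaker at (334,172), spice jar (368,172), red jar (337,207), can (370,207), tin (403,172) and spoon (403,211). The side view agrees with this. I'll measure next.

```bash
cat > h.py <<'E'
import numpy as np, cv2
from scipy.spatial.transform import Rotation as R
from workcell import bot, read_camera, camera_info
def ray(n,u,v,z):
    c=camera_info(n); d=R.from_rotvec(c['orientation']).apply([(u-c['cx'])/c['fx'],(v-c['cy'])/c['fy'],1.])
    e=np.array(c['eye']); return (e+d*(z-e[2])/d[2])
def proj(n,p):
    c=camera_info(n); q=R.from_rotvec(c['orientation']).inv().apply(np.array(p)-c['eye'])
    return q[...,0]/q[...,2]*c['fx']+c['cx'], q[...,1]/q[...,2]*c['fy']+c['cy']
E
python3 - <<'E'
from h import *
t=cv2.imread("pics/top0.png"); s=cv2.imread("pics/side0.png")
cv2.imwrite("pics/topc.png",cv2.resize(t[145:245,300:480],None,fx=4.4,fy=4.4,interpolation=cv2.INTER_CUBIC))
cv2.imwrite("pics/topt.png",cv2.resize(t[145:245,200:320],None,fx=5,fy=5,interpolation=cv2.INTER_CUBIC))
cv2.imwrite("pics/sidec.png",cv2.resize(s[155:305,270:470],None,fx=4,fy=4,interpolation=cv2.INTER_CUBIC))
for nm,u,v,z in [("salt",334,172,.09),("spice",368,172,.096),("red",337,207,.086),("can",370,207,.04),("tin",403,172,.026),("spoon",403,211,.008),("plate",260.5,207,.024)]:
    print(nm,ray("top",u,v,z).round(3))
E
```

```text
salt [ 0.607 -0.152  0.09 ]
spice [ 0.609 -0.26   0.096]
red [ 0.496 -0.164  0.086]
can [ 0.502 -0.274  0.04 ]
tin [ 0.623 -0.384  0.026]
spoon [ 0.494 -0.388  0.008]
plate [0.495 0.087 0.024]
```

View pics/topc.png

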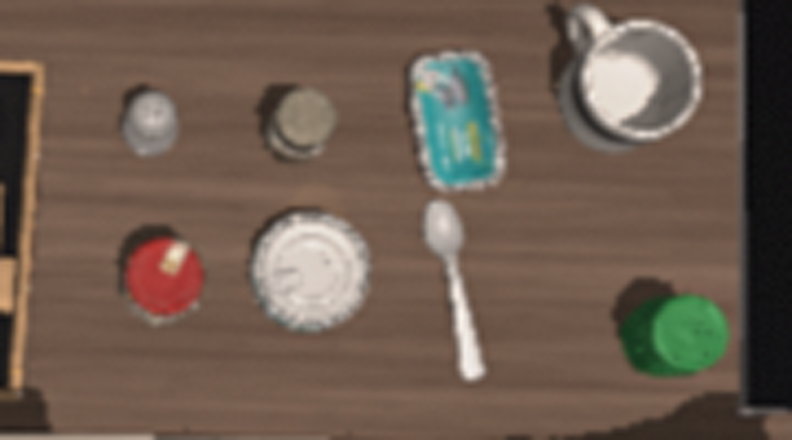

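View pics/topt.png

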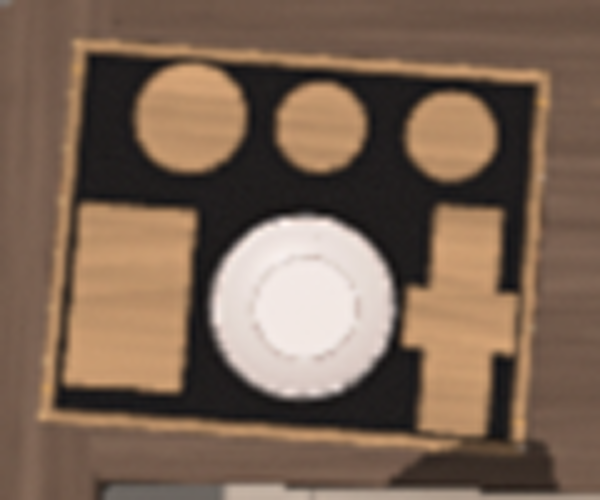

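View pics/sidec.png

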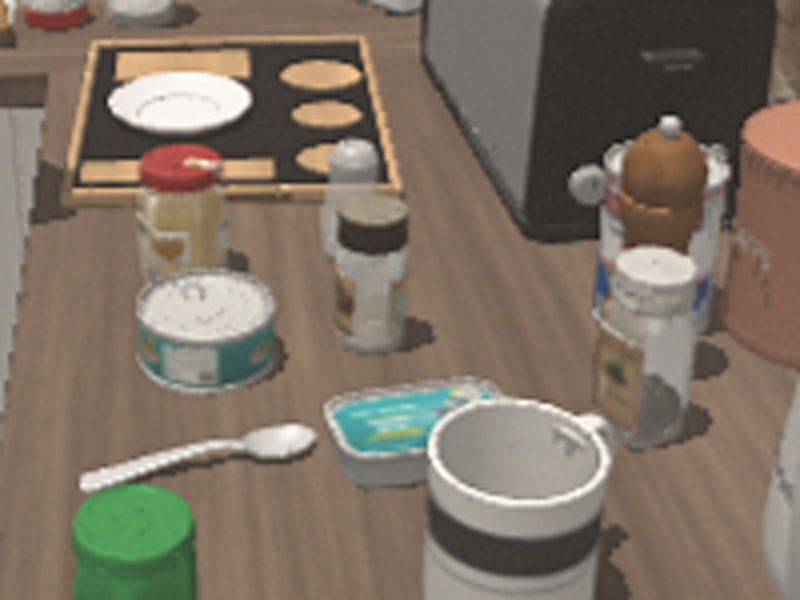

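The crops show all five things and the tray. The tray's rim corners are at crop (76,41), (549,74), (522,448) and (40,417), and the spoon bowl already points to the back. Next I'll refine the poses with masks.

```bash
cat > m.py <<'E'
from h import *
t=cv2.imread("pics/top0.png"); hsv=cv2.cvtColor(t,cv2.COLOR_BGR2HSV)
T=lambda x,y:(200+(x+.5)/5-.5,145+(y+.5)/5-.5); C=lambda x,y:(300+(x+.5)/4.4-.5,145+(y+.5)/4.4-.5)
# tray: model points vs observed
M=[(.172,.170),(.172,-.152),(-.087,-.152),(-.087,.170),(.124,.088),(.124,0),(.124,-.088),(0,.118),(0,0)]
P=[(76,41),(549,74),(522,448),(40,417),(190,118),(321,127),(451,136),(130,298),(303,306)]
Z=[.014]*4+[.01]*4+[.024]
W=np.array([ray("top",*T(*p),z)[:2] for p,z in zip(P,Z)]); M=np.array(M)
mc,wc=M.mean(0),W.mean(0); A=(M-mc).T@(W-wc); th=np.arctan2(A[0,1]-A[1,0],A[0,0]+A[1,1])
Rm=np.array([[np.cos(th),-np.sin(th)],[np.sin(th),np.cos(th)]]); o=wc-Rm@mc
print("tray",o.round(4),th.round(4),"res mm",(1000*(W-(M@Rm.T+o))).round(1).tolist())
np.save("tray.npy",[*o,th])
for n,p in dict(tin=(0,.118),spoon=(0,-.104),salt=(.124,0),red=(.124,.088),spice=(.124,-.088)).items(): print(" slot",n,(Rm@p+o).round(4))
def blob(m,u0,v0,u1,v1):
    k=np.zeros(m.shape,np.uint8); k[v0:v1,u0:u1]=m[v0:v1,u0:u1]*255
    c=max(cv2.findContours(k,cv2.RETR_EXTERNAL,cv2.CHAIN_APPROX_NONE)[0],key=cv2.contourArea); return c
H,S,V=[hsv[...,i].astype(int) for i in range(3)]
c=blob(((H<8)|(H>172))&(S>150),320,190,350,222); (u,v),r=cv2.minEnclosingCircle(c); print("red",u,v,r,ray("top",u,v,.086).round(4))
c=blob((H>80)&(H<105)&(S>80),390,150,420,195); print("tin",cv2.minAreaRect(c))
q=cv2.boxPoints(cv2.minAreaRect(c)); w=np.array([ray("top",*p,.026) for p in q]); e=[w[1]-w[0],w[2]-w[1]]; l=max(e,key=np.linalg.norm)
print(" tin",w.mean(0).round(4),[np.linalg.norm(i).round(4) for i in e],np.arctan2(l[1],l[0]).round(3))
c=blob((S<55)&(V>95),390,188,418,235); p=c[:,0,:].astype(float); w=np.array([ray("top",*i,.006)[:2] for i in p]); k=w[:,0]
ax=np.linalg.svd(w-w.mean(0))[2][0]; ax*=np.sign(ax[0]); s=w@ax; n=np.array([-ax[1],ax[0]]); 
print(" spoon len",np.ptp(s).round(4),"mid",(ax*(s.max()+s.min())/2+n*np.median(w@n)).round(4),"ang",np.arctan2(ax[1],ax[0]).round(3))
for n,p,z in [("salt",(152,113),.085),("spice",(306,117),.096),("red",(166,276),.086),("can",(311,270),.04)]: print(n,ray("top",*C(*p),z).round(4))
D=lambda x,y:(270+(x+.5)/4-.5,155+(y+.5)/4-.5)
for n,p,z in [("salt dome top",(354,147),.088),("spice cap",(372,210),.096),("red lid",(182,166),.086),("toaster corner",(525,240),0),("toaster left",(427,110),0),("spoon bowl tip",(315,437),.01),("spoon handle end",(82,483),.006),("mug base",(430,560),0)]: print(n,ray("side",*D(*p),z).round(4))
E
python3 m.py
```

```text
tray [0.4981 0.0873] -0.045 res mm [[-2.5, -1.7], [-2.8, 1.3], [4.6, 1.2], [3.0, -0.7], [-0.7, 0.0], [-0.8, -0.3], [-0.8, 0.1], [-0.7, -0.3], [0.8, 0.3]]
 slot tin [0.5034 0.2052]
 slot spoon [ 0.4934 -0.0166]
 slot salt [0.622  0.0817]
 slot red [0.6259 0.1696]
 slot spice [ 0.618  -0.0062]
red 336.7894592285156 207.07894897460938 8.547065734863281 [ 0.4953 -0.1632  0.086 ]
tin ((403.449951171875, 172.15000915527344), (27.29432487487793, 14.424979209899902), 81.8698959350586)
 tin [ 0.6227 -0.3854  0.026 ] [np.float64(0.0483), np.float64(0.0917)] -2.996
 spoon len 0.1404 mid [ 0.4967 -0.3881] ang 0.222
salt [ 0.6135 -0.1524  0.085 ]
spice [ 0.6114 -0.2635  0.096 ]
red [ 0.4945 -0.1649  0.086 ]
can [ 0.5056 -0.2748  0.04  ]
salt dome top [ 0.6118 -0.158   0.088 ]
spice cap [ 0.609  -0.2676  0.096 ]
red lid [ 0.494  -0.1735  0.086 ]
toaster corner [ 0.7394 -0.1388  0.    ]
toaster left [0.7087 0.0995 0.    ]
spoon bowl tip [ 0.5627 -0.3813  0.01  ]
spoon handle end [ 0.43   -0.4096  0.006 ]
mug base [ 0.6126 -0.4796  0.    ]
```

```bash
cat > g.py <<'E'
import sys; from h import *
s=bot.read_state(); p=np.array(s['tool_pos']); m=R.from_rotvec(s['tcp_rot']).as_matrix(); psi=np.arctan2(m[1,0],m[0,0])
print("t %.2f"%s['time'],"pos",p.round(4),"psi %.3f"%psi,"w %.3f F %.1f"%(s['width'],s['grip_force']),"wr",np.round(s['wrist_force'],1),"tilt %.3f"%np.arccos(-m[2,2]),"q",np.round(s['q'],2))
for a in sys.argv[1:]:
    x,y,z,ps=map(float,a.split(',')); d=m.T@(np.array([x,y,z])-p)/.5; r=(psi-ps+np.pi)%(2*np.pi)-np.pi
    print(a,"-> x %.4f y %.4f z %.4f roll %.4f"%(*d,r/np.pi))
E
python3 g.py .6227,-.3854,.12,.146
```

```text
t 0.10 pos [ 0.2171 -0.6384  0.2301] psi 0.328 w 1.002 F 0.0 wr [-0.8 -0.  -0.2] tilt 0.002 q [-1.28  0.26  1.61  0.    1.27 -0.04]
.6227,-.3854,.12,.146 -> x 0.9309 y -0.2175 z 0.2207 roll 0.0579
```

Emit:
servo_tool(targets=[{"hand": -1,"x": 0.931,"y": -0.2175,"z": 0,"roll": 0.058},{"hand": -1,"x": 0.931,"y": -0.2175,"z": 0,"roll": 0.058},{"hand": -1,"x": 0.931,"y": -0.2175,"z": 0,"roll": 0.058},{"hand": -1,"x": 0.931,"y": -0.2175,"z": 0,"roll": 0.058},{"hand": -1,"x": 0.931,"y": -0.2175,"z": 0,"roll": 0.058},{"hand": -1,"x": 0.931,"y": -0.2175,"z": 0,"roll": 0.058},{"hand": -1,"x": 0.931,"y": -0.2175,"z": 0,"roll": 0.058},{"hand": -1,"x": 0.931,"y": -0.2175,"z": 0,"roll": 0.058},{"hand": -1,"x": 0.931,"y": -0.2175,"z": 0,"roll": 0.058},{"hand": -1,"x": 0.931,"y": -0.2175,"z": 0,"roll": 0.058}])

```text
time: 0.93
tool_pos: [0.5718, -0.4173, 0.2306]
tcp_rot: [-3.133, -0.229, 0.001]
wrist_force: [0.5, -0.3, 0.1]
width: 0.997
grip_force: 0.0
```

```bash
python3 g.py .6227,-.3854,.12,.146
```

```text
t 0.93 pos [ 0.5718 -0.4173  0.2306] psi 0.146 w 0.997 F 0.0 wr [ 0.5 -0.3  0.1] tilt 0.001 q [-0.67  0.33  1.53 -0.    1.29  0.76]
.6227,-.3854,.12,.146 -> x 0.1102 y -0.0482 z 0.2212 roll -0.0001
```

Emit:
servo_tool(targets=[{"hand": -1,"x": 0.103,"y": -0.045,"z": 0,"roll": 0},{"hand": -1,"x": 0.103,"y": -0.045,"z": 0.15,"roll": 0},{"hand": -1,"x": 0.103,"y": -0.045,"z": 0.3,"roll": 0},{"hand": -1,"x": 0.103,"y": -0.045,"z": 0.3,"roll": 0},{"hand": -1,"x": 0.103,"y": -0.045,"z": 0.3,"roll": 0},{"hand": -1,"x": 0.103,"y": -0.045,"z": 0.3,"roll": 0},{"hand": -1,"x": 0.103,"y": -0.045,"z": 0.3,"roll": 0}])

```text
time: 1.52
tool_pos: [0.6164, -0.3878, 0.0783]
tcp_rot: [-3.129, -0.229, 0.008]
wrist_force: [-0.9, 0.0, 0.4]
width: 1.002
grip_force: 0.0
```

```bash
python3 g.py .6227,-.3854,.008,.146
```

```text
t 1.52 pos [ 0.6164 -0.3878  0.0783] psi 0.146 w 1.002 F 0.0 wr [-0.9  0.   0.4] tilt 0.006 q [-0.6   0.48  1.6  -0.    1.06  0.83]
.6227,-.3854,.008,.146 -> x 0.0138 y -0.0024 z 0.1405 roll -0.0000
```

Emit:
servo_tool(targets=[{"hand": -1,"x": 0.013,"y": -0.002,"z": 0.07},{"hand": -1,"x": 0.013,"y": -0.002,"z": 0.14},{"hand": -1,"x": 0.013,"y": -0.002,"z": 0.14},{"hand": -1,"x": 0.013,"y": -0.002,"z": 0.14},{"hand": 0,"x": 0.013,"y": -0.002,"z": 0.14},{"hand": 1,"x": 0.013,"y": -0.002,"z": 0.14},{"hand": 1,"x": 0.013,"y": -0.002,"z": 0.14},{"hand": 1,"x": 0.013,"y": -0.002,"z": 0.14},{"hand": 1,"x": 0.013,"y": -0.002,"z": 0.14},{"hand": 1,"x": 0.013,"y": -0.002,"z": 0.14}], grip_force=40)

```text
invalid input
```

```bash
python3 g.py .6227,-.3854,.16,.146
```

```text
t 1.52 pos [ 0.6164 -0.3878  0.0783] psi 0.146 w 1.002 F 0.0 wr [-0.9  0.   0.4] tilt 0.006 q [-0.6   0.48  1.6  -0.    1.06  0.83]
.6227,-.3854,.16,.146 -> x 0.0124 y -0.0037 z -0.1635 roll -0.0000
```

Every row needs roll too.

Emit:
servo_tool(targets=[{"hand": -1,"x": 0.013,"y": -0.002,"z": 0.07,"roll": 0},{"hand": -1,"x": 0.013,"y": -0.002,"z": 0.14,"roll": 0},{"hand": -1,"x": 0.013,"y": -0.002,"z": 0.14,"roll": 0},{"hand": -1,"x": 0.013,"y": -0.002,"z": 0.14,"roll": 0},{"hand": 0,"x": 0.013,"y": -0.002,"z": 0.14,"roll": 0},{"hand": 1,"x": 0.013,"y": -0.002,"z": 0.14,"roll": 0},{"hand": 1,"x": 0.013,"y": -0.002,"z": 0.14,"roll": 0},{"hand": 1,"x": 0.013,"y": -0.002,"z": 0.14,"roll": 0},{"hand": 1,"x": 0.013,"y": -0.002,"z": 0.14,"roll": 0},{"hand": 1,"x": 0.013,"y": -0.002,"z": 0.14,"roll": 0}], grip_force=40)

```text
time: 2.35
tool_pos: [0.6271, -0.3891, 0.0162]
tcp_rot: [3.129, 0.228, 0.009]
wrist_force: [-0.8, 1.0, 6.1]
width: 0.686
grip_force: 43.4
```

```bash
python3 g.py .6227,-.3854,.16,.146
```

```text
t 2.35 pos [ 0.6271 -0.3891  0.0162] psi 0.145 w 0.686 F 43.4 wr [-0.8  1.   6.1] tilt 0.007 q [-0.59  0.56  1.62  0.    0.96  0.84]
.6227,-.3854,.16,.146 -> x -0.0061 y -0.0073 z -0.2877 roll -0.0002
```

Emit:
servo_tool(targets=[{"hand": 1,"x": 0,"y": 0,"z": 0,"roll": 0},{"hand": 1,"x": 0,"y": 0,"z": 0,"roll": 0},{"hand": 1,"x": 0,"y": 0,"z": 0,"roll": 0}])

```text
time: 2.6
tool_pos: [0.6271, -0.3891, 0.0162]
tcp_rot: [3.129, 0.228, 0.009]
wrist_force: [-0.2, 0.7, 6.9]
width: 0.681
grip_force: 43.4
```

Emit:
servo_tool(targets=[{"hand": 1,"x": 0,"y": 0,"z": -0.03,"roll": 0},{"hand": 1,"x": 0,"y": 0,"z": -0.06,"roll": 0},{"hand": 1,"x": 0,"y": 0,"z": -0.06,"roll": 0},{"hand": 1,"x": 0,"y": 0,"z": -0.06,"roll": 0},{"hand": 1,"x": 0,"y": 0,"z": -0.06,"roll": 0}])

```text
time: 3.02
tool_pos: [0.6247, -0.3875, 0.0421]
tcp_rot: [3.133, 0.228, 0.001]
wrist_force: [-0.5, -1.0, -2.0]
width: 0.68
grip_force: 43.7
```

```bash
python3 g.py
python3 - <<'E'
from h import *
for n in("top","side"): cv2.imwrite(f"pics/{n}1.png",read_camera(n)[:,:,::-1])
s=cv2.imread("pics/side1.png");cv2.imwrite("pics/s1.png",cv2.resize(s[200:320,320:450],None,fx=4,fy=4))
E
```

```text
t 3.02 pos [ 0.6247 -0.3875  0.0421] psi 0.146 w 0.680 F 43.7 wr [-0.5 -1.  -2. ] tilt 0.001 q [-0.59  0.53  1.61 -0.    1.    0.84]
```

View pics/s1.png

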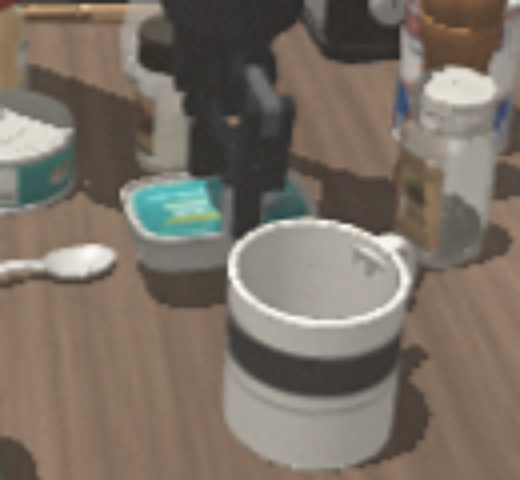

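The tin is lifted by its waist. I'll raise it and carry it above its cut-out, then check it.

```bash
python3 g.py .5028,.2052,.16,-.045
```

```text
t 3.12 pos [ 0.6239 -0.3868  0.0405] psi 0.146 w 0.688 F 43.7 wr [-0.8 -0.5 -1.4] tilt 0.001 q [-0.59  0.53  1.61 -0.    1.    0.84]
.5028,.2052,.16,-.045 -> x -0.0681 y -1.2069 z -0.2377 roll 0.0607
```

Emit:
servo_tool(targets=[{"hand": 1,"x": 0,"y": 0,"z": -0.08,"roll": 0},{"hand": 1,"x": 0,"y": 0,"z": -0.16,"roll": 0},{"hand": 1,"x": 0,"y": 0,"z": -0.238,"roll": 0},{"hand": 1,"x": -0.03,"y": -0.08,"z": -0.238,"roll": 0.03},{"hand": 1,"x": -0.06,"y": -0.16,"z": -0.238,"roll": 0.061},{"hand": 1,"x": -0.068,"y": -0.24,"z": -0.238,"roll": 0.061},{"hand": 1,"x": -0.068,"y": -0.32,"z": -0.238,"roll": 0.061},{"hand": 1,"x": -0.068,"y": -0.4,"z": -0.238,"roll": 0.061},{"hand": 1,"x": -0.068,"y": -0.48,"z": -0.238,"roll": 0.061},{"hand": 1,"x": -0.068,"y": -0.56,"z": -0.238,"roll": 0.061}], grip_force=60)

```text
time: 3.95
tool_pos: [0.5489, -0.1133, 0.1594]
tcp_rot: [-3.14, 0.073, 0.002]
wrist_force: [1.0, 0.7, -1.8]
width: 0.674
grip_force: 65.9
```

```bash
python3 g.py .5028,.2052,.16,-.045
```

```text
t 3.95 pos [ 0.5489 -0.1133  0.1594] psi -0.047 w 0.674 F 65.9 wr [ 1.   0.7 -1.8] tilt 0.002 q [-0.25  0.11  1.93  0.    1.11  1.37]
.5028,.2052,.16,-.045 -> x -0.1218 y -0.6321 z -0.0008 roll -0.0005
```

Emit:
servo_tool(targets=[{"hand": 1,"x": -0.02,"y": -0.07,"z": 0,"roll": 0},{"hand": 1,"x": -0.03,"y": -0.15,"z": 0,"roll": 0},{"hand": 1,"x": -0.05,"y": -0.23,"z": 0,"roll": 0},{"hand": 1,"x": -0.06,"y": -0.31,"z": 0,"roll": 0},{"hand": 1,"x": -0.08,"y": -0.39,"z": 0,"roll": 0},{"hand": 1,"x": -0.1,"y": -0.47,"z": 0,"roll": 0},{"hand": 1,"x": -0.11,"y": -0.55,"z": 0,"roll": 0},{"hand": 1,"x": -0.12,"y": -0.62,"z": 0,"roll": 0},{"hand": 1,"x": -0.12,"y": -0.62,"z": 0.08,"roll": 0},{"hand": 1,"x": -0.12,"y": -0.62,"z": 0.15,"roll": 0}])

```text
time: 4.78
tool_pos: [0.5062, 0.2006, 0.0863]
tcp_rot: [-3.139, 0.065, -0.009]
wrist_force: [0.6, -0.2, -2.1]
width: 0.674
grip_force: 65.9
```

Emit:
servo_tool(targets=[{"hand": 1,"x": 0,"y": 0,"z": 0,"roll": 0},{"hand": 1,"x": 0,"y": 0,"z": 0,"roll": 0},{"hand": 1,"x": 0,"y": 0,"z": 0,"roll": 0}])

```text
time: 5.03
tool_pos: [0.505, 0.1971, 0.086]
tcp_rot: [-3.141, 0.073, -0.0]
wrist_force: [0.8, -0.3, -0.5]
width: 0.671
grip_force: 66.0
```

```bash
python3 g.py .5028,.2052,.018,-.045;  python3 - <<'E'
from h import *
for n in("top","side"): cv2.imwrite(f"pics/{n}2.png",read_camera(n)[:,:,::-1])
t=cv2.imread("pics/top2.png");s=cv2.imread("pics/side2.png");a=cv2.resize(s[110:210,270:390],(480,400),interpolation=2);b=cv2.resize(t[145:245,200:280],(320,400),interpolation=2)
cv2.imwrite("pics/c2.png",np.hstack([a,b]))
E
```

```text
t 5.03 pos [0.505  0.1971 0.086 ] psi -0.047 w 0.671 F 66.0 wr [ 0.8 -0.3 -0.5] tilt 0.000 q [ 0.33  0.15  2.03 -0.    0.96  1.94]
.5028,.2052,.018,-.045 -> x -0.0052 y -0.0160 z 0.1360 roll -0.0005
```

View pics/c2.png

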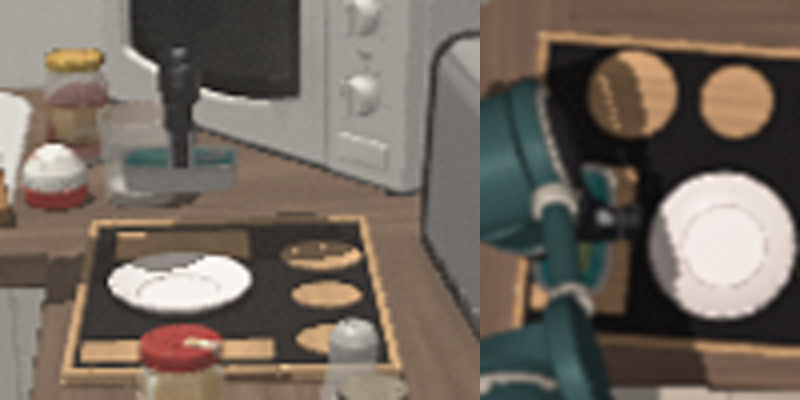

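The tin hangs level, and the finger tip sits around crop (180,165), near the tin's rim. I'll zoom in for the grip height.

Run:
```python
from h import *
s=cv2.imread("pics/side2.png");cv2.imwrite("pics/c3.png",cv2.resize(s[120:165,290:335],(720,720),interpolation=0)[:600])
for y,z in[(.1971-.028-.014,.086),(.1971-.028-.014,.0905)]: print("near finger tip px",np.round(proj("side",[.505,y,z]),1))
for z in(.07,.074,.078,.1): print(z,"tin near lower edge px",np.round(proj("side",[.505,.1971-.029,z]),1))
```

```text
near finger tip px [315.9 155.1]
near finger tip px [315.9 153.8]
0.07 tin near lower edge px [316.  158.2]
0.074 tin near lower edge px [315.9 157.1]
0.078 tin near lower edge px [315.9 156. ]
0.1 tin near lower edge px [315.7 150. ]
```

View pics/c3.png

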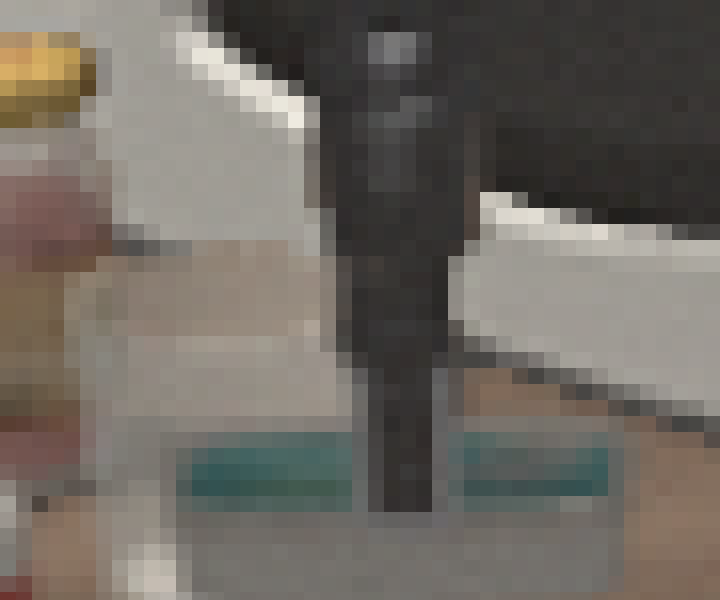

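The pads' grey tips continue below the dark part, and the tin's underside lies about 16 mm below the TCP. That clears the rim, so I'll lower it.

```bash
python3 g.py .5053,.2051,.023,-.045
```

```text
t 5.13 pos [0.5066 0.1974 0.0877] psi -0.047 w 0.672 F 66.0 wr [ 0.2 -0.2 -1.4] tilt 0.004 q [0.33 0.15 2.02 0.   0.96 1.94]
.5053,.2051,.023,-.045 -> x -0.0039 y -0.0151 z 0.1294 roll -0.0006
```

Emit:
servo_tool(targets=[{"hand": 1,"x": -0.004,"y": -0.015,"z": 0,"roll": 0},{"hand": 1,"x": -0.004,"y": -0.015,"z": 0.04,"roll": 0},{"hand": 1,"x": -0.004,"y": -0.015,"z": 0.08,"roll": 0},{"hand": 1,"x": -0.004,"y": -0.015,"z": 0.11,"roll": 0},{"hand": 1,"x": -0.004,"y": -0.015,"z": 0.12,"roll": 0},{"hand": 1,"x": -0.004,"y": -0.015,"z": 0.128,"roll": 0},{"hand": 1,"x": -0.004,"y": -0.015,"z": 0.13,"roll": 0},{"hand": 1,"x": -0.004,"y": -0.015,"z": 0.13,"roll": 0},{"hand": 1,"x": -0.004,"y": -0.015,"z": 0.13,"roll": 0}])

```text
time: 5.88
tool_pos: [0.5039, 0.2053, 0.0225]
tcp_rot: [-3.14, 0.073, -0.003]
wrist_force: [-3.8, -0.9, 6.4]
width: 0.676
grip_force: 66.7
```

```bash
python3 g.py .5053,.2051,.02,-.045;python3 g.py .5053,.2051,.02,-.045
```

```text
t 5.88 pos [0.5039 0.2053 0.0225] psi -0.046 w 0.676 F 66.7 wr [-3.8 -0.9  6.4] tilt 0.002 q [0.34 0.24 2.06 0.   0.84 1.96]
.5053,.2051,.02,-.045 -> x 0.0028 y 0.0003 z 0.0050 roll -0.0005
t 5.88 pos [0.5039 0.2053 0.0225] psi -0.046 w 0.676 F 66.7 wr [-3.8 -0.9  6.4] tilt 0.002 q [0.34 0.24 2.06 0.   0.84 1.96]
.5053,.2051,.02,-.045 -> x 0.0028 y 0.0003 z 0.0050 roll -0.0005
```

Emit:
servo_tool(targets=[{"hand": -0.65,"x": 0,"y": 0,"z": 0,"roll": 0},{"hand": -0.65,"x": 0,"y": 0,"z": 0,"roll": 0},{"hand": -0.65,"x": 0,"y": 0,"z": 0,"roll": 0},{"hand": -0.65,"x": 0,"y": 0,"z": 0,"roll": 0},{"hand": -0.65,"x": 0,"y": 0,"z": -0.05,"roll": 0},{"hand": -0.65,"x": 0,"y": 0,"z": -0.12,"roll": 0},{"hand": -0.65,"x": 0,"y": 0,"z": -0.2,"roll": 0},{"hand": -0.65,"x": 0,"y": 0,"z": -0.28,"roll": 0},{"hand": -0.65,"x": 0,"y": 0.08,"z": -0.28,"roll": 0},{"hand": -1,"x": 0,"y": 0.16,"z": -0.28,"roll": 0}])

```text
time: 6.72
tool_pos: [0.5025, 0.1262, 0.1648]
tcp_rot: [-3.139, 0.065, -0.014]
wrist_force: [0.9, -0.3, -0.6]
width: 0.947
grip_force: 0.0
```

```bash
python3 g.py .495,-.164,.17,1.526
```

```text
t 6.72 pos [0.5025 0.1262 0.1648] psi -0.042 w 0.947 F 0.0 wr [ 0.9 -0.3 -0.6] tilt 0.009 q [0.2  0.01 2.01 0.   1.1  1.81]
.495,-.164,.17,1.526 -> x 0.0092 y 0.5806 z -0.0117 roll -0.4990
```

Emit:
servo_tool(targets=[{"hand": -1,"x": 0.009,"y": 0.58,"z": 0,"roll": -0.5},{"hand": -1,"x": 0.009,"y": 0.58,"z": 0,"roll": -0.5},{"hand": -1,"x": 0.009,"y": 0.58,"z": 0,"roll": -0.5},{"hand": -1,"x": 0.009,"y": 0.58,"z": 0,"roll": -0.5},{"hand": -1,"x": 0.009,"y": 0.58,"z": 0,"roll": -0.5},{"hand": -1,"x": 0.009,"y": 0.58,"z": 0,"roll": -0.5},{"hand": -1,"x": 0.009,"y": 0.58,"z": 0,"roll": -0.5},{"hand": -1,"x": 0.009,"y": 0.58,"z": 0,"roll": -0.5},{"hand": -1,"x": 0.009,"y": 0.58,"z": 0,"roll": -0.5},{"hand": -1,"x": 0.009,"y": 0.58,"z": 0,"roll": -0.5}])

```text
time: 7.55
tool_pos: [0.4902, -0.1673, 0.1603]
tcp_rot: [2.675, 1.646, 0.0]
wrist_force: [0.5, 0.4, 0.2]
width: 1.002
grip_force: 0.0
```

```bash
python3 g.py .495,-.164,.13,1.526
python3 - <<'E'
from h import *
for n in("top",): cv2.imwrite(f"pics/{n}3.png",read_camera(n)[:,:,::-1])
t=cv2.imread("pics/top3.png");cv2.imwrite("pics/c4.png",cv2.resize(t[145:245,200:350],(750,500),interpolation=2))
E
```

```text
t 7.55 pos [ 0.4902 -0.1673  0.1603] psi 1.103 w 1.002 F 0.0 wr [0.5 0.4 0.2] tilt 0.000 q [-0.38  0.02  2.01 -0.    1.1   0.09]
.495,-.164,.13,1.526 -> x 0.0102 y 0.0055 z 0.0606 roll -0.1345
```

View pics/c4.png

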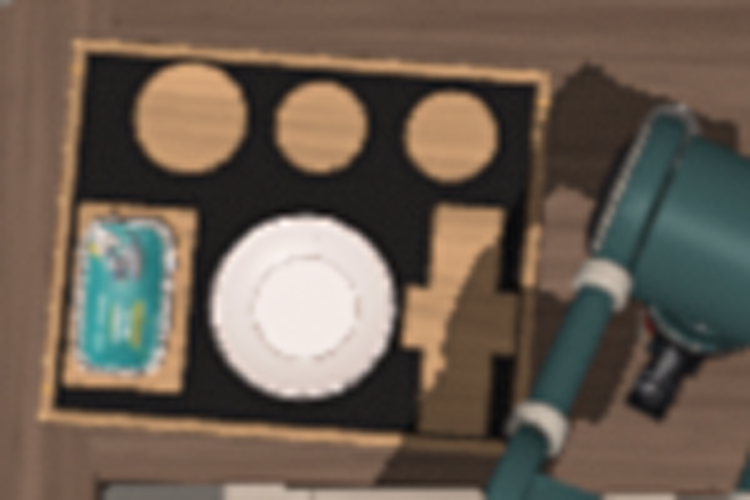

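The tin is seated in its cut-out, with only parallax shifting it to the left. Next is the red jar.

Emit:
servo_tool(targets=[{"hand": -1,"x": 0.01,"y": 0.0055,"z": 0,"roll": -0.1345},{"hand": -1,"x": 0.01,"y": 0.0055,"z": 0,"roll": -0.1345},{"hand": -1,"x": 0.01,"y": 0.0055,"z": 0,"roll": -0.1345},{"hand": -1,"x": 0.01,"y": 0.0055,"z": 0,"roll": -0.1345},{"hand": -1,"x": 0.01,"y": 0.0055,"z": 0.06,"roll": -0.1345},{"hand": -1,"x": 0.01,"y": 0.0055,"z": 0.06,"roll": -0.1345}])

```text
time: 8.1
tool_pos: [0.4924, -0.1604, 0.1264]
tcp_rot: [-2.271, -2.162, 0.004]
wrist_force: [-1.8, 0.5, -0.6]
width: 0.997
grip_force: 0.0
```

```bash
python3 g.py .495,-.164,.024,1.526
```

```text
t 8.10 pos [ 0.4924 -0.1604  0.1264] psi 1.522 w 0.997 F 0.0 wr [-1.8  0.5 -0.6] tilt 0.007 q [-0.36  0.06  2.04  0.    1.04 -0.31]
.495,-.164,.024,1.526 -> x -0.0074 y 0.0069 z 0.2047 roll -0.0014
```

Emit:
servo_tool(targets=[{"hand": -1,"x": -0.003,"y": 0.003,"z": 0.07,"roll": 0},{"hand": -1,"x": -0.003,"y": 0.003,"z": 0.14,"roll": 0},{"hand": -1,"x": -0.003,"y": 0.003,"z": 0.204,"roll": 0},{"hand": -1,"x": -0.003,"y": 0.003,"z": 0.204,"roll": 0},{"hand": -1,"x": -0.003,"y": 0.003,"z": 0.204,"roll": 0},{"hand": 1,"x": -0.003,"y": 0.003,"z": 0.204,"roll": 0},{"hand": 1,"x": -0.003,"y": 0.003,"z": 0.204,"roll": 0},{"hand": 1,"x": -0.003,"y": 0.003,"z": 0.204,"roll": 0},{"hand": 1,"x": -0.003,"y": 0.003,"z": 0.204,"roll": 0},{"hand": 1,"x": -0.003,"y": 0.003,"z": 0.204,"roll": 0}])

```text
time: 8.93
tool_pos: [0.4981, -0.164, 0.0316]
tcp_rot: [2.271, 2.166, 0.002]
wrist_force: [-3.2, 1.0, 6.7]
width: 0.693
grip_force: 63.5
```

```bash
python3 g.py .6253,.1696,.16,1.526
```

```text
t 8.93 pos [ 0.4981 -0.164   0.0316] psi 1.524 w 0.693 F 63.5 wr [-3.2  1.   6.7] tilt 0.003 q [-0.37  0.19  2.1  -0.    0.85 -0.32]
.6253,.1696,.16,1.526 -> x 0.6781 y 0.2235 z -0.2569 roll -0.0008
```

Emit:
servo_tool(targets=[{"hand": 1,"x": 0,"y": 0,"z": -0.06,"roll": 0},{"hand": 1,"x": 0,"y": 0,"z": -0.14,"roll": 0},{"hand": 1,"x": 0.02,"y": 0,"z": -0.2,"roll": 0},{"hand": 1,"x": 0.09,"y": 0.02,"z": -0.22,"roll": 0},{"hand": 1,"x": 0.17,"y": 0.04,"z": -0.22,"roll": 0},{"hand": 1,"x": 0.25,"y": 0.06,"z": -0.22,"roll": 0},{"hand": 1,"x": 0.33,"y": 0.09,"z": -0.22,"roll": 0},{"hand": 1,"x": 0.41,"y": 0.12,"z": -0.22,"roll": 0},{"hand": 1,"x": 0.49,"y": 0.15,"z": -0.22,"roll": 0},{"hand": 1,"x": 0.57,"y": 0.19,"z": -0.22,"roll": 0}])

```text
time: 9.77
tool_pos: [0.6021, 0.1138, 0.1402]
tcp_rot: [2.272, 2.168, 0.003]
wrist_force: [0.6, -1.2, -4.2]
width: 0.694
grip_force: 67.0
```

Emit:
servo_tool(targets=[{"hand": 1,"x": 0.06,"y": 0.03,"z": 0,"roll": 0},{"hand": 1,"x": 0.1,"y": 0.035,"z": 0.05,"roll": 0},{"hand": 1,"x": 0.1,"y": 0.035,"z": 0.1,"roll": 0},{"hand": 1,"x": 0.1,"y": 0.035,"z": 0.1,"roll": 0},{"hand": 1,"x": 0.1,"y": 0.035,"z": 0.1,"roll": 0},{"hand": 1,"x": 0.1,"y": 0.035,"z": 0.1,"roll": 0}])

```text
time: 10.27
tool_pos: [0.6221, 0.1601, 0.0897]
tcp_rot: [2.273, 2.167, 0.001]
wrist_force: [0.2, -1.1, -3.4]
width: 0.689
grip_force: 67.0
```

```bash
python3 - <<'E'
from h import *
im=read_camera("side"); cv2.imwrite("pics/side4.png",im[:,:,::-1])
E
python3 g.py .6253,.1696,.0376,1.526
python3 - <<'E'
from h import *
read_camera("top"); print(bot.read_state()['tool_pos'])
read_camera("top"); print(bot.read_state()['tool_pos'])
E
```

```text
t 10.32 pos [0.6229 0.1601 0.0905] psi 1.523 w 0.690 F 67.0 wr [ 0.8 -0.5 -2.9] tilt 0.003 q [ 0.21  0.32  1.81 -0.    1.01  0.26]
.6253,.1696,.0376,1.526 -> x 0.0192 y 0.0036 z 0.1059 roll -0.0011
[0.6231489  0.16003273 0.09081628]
[0.62318166 0.16000249 0.09079768]
```

Emit:
servo_tool(targets=[{"hand": 1,"x": 0.019,"y": 0.004,"z": 0,"roll": 0},{"hand": 1,"x": 0.019,"y": 0.004,"z": 0.04,"roll": 0},{"hand": 1,"x": 0.019,"y": 0.004,"z": 0.07,"roll": 0},{"hand": 1,"x": 0.019,"y": 0.004,"z": 0.09,"roll": 0},{"hand": 1,"x": 0.019,"y": 0.004,"z": 0.1,"roll": 0},{"hand": 1,"x": 0.019,"y": 0.004,"z": 0.106,"roll": 0},{"hand": 1,"x": 0.019,"y": 0.004,"z": 0.106,"roll": 0},{"hand": 1,"x": 0.019,"y": 0.004,"z": 0.106,"roll": 0}])

```text
time: 11.08
tool_pos: [0.6238, 0.1701, 0.0378]
tcp_rot: [-2.273, -2.168, 0.002]
wrist_force: [-7.1, -0.5, 8.4]
width: 0.689
grip_force: 68.0
```

```bash
python3 g.py .6253,.1696,.0356,1.526
```

```text
t 11.08 pos [0.6238 0.1701 0.0378] psi 1.523 w 0.689 F 68.0 wr [-7.1 -0.5  8.4] tilt 0.001 q [0.23 0.39 1.82 0.   0.93 0.27]
.6253,.1696,.0356,1.526 -> x -0.0009 y 0.0031 z 0.0044 roll -0.0008
```

Emit:
servo_tool(targets=[{"hand": -0.75,"x": 0,"y": 0,"z": 0,"roll": 0},{"hand": -0.75,"x": 0,"y": 0,"z": 0,"roll": 0},{"hand": -0.75,"x": 0,"y": 0,"z": 0,"roll": 0},{"hand": -0.75,"x": 0,"y": 0,"z": 0,"roll": 0},{"hand": -0.75,"x": 0,"y": 0,"z": -0.06,"roll": 0},{"hand": -0.75,"x": 0,"y": 0,"z": -0.14,"roll": 0},{"hand": -0.75,"x": 0,"y": 0,"z": -0.22,"roll": 0},{"hand": -0.75,"x": 0,"y": 0,"z": -0.25,"roll": 0},{"hand": -0.5,"x": -0.08,"y": 0,"z": -0.25,"roll": 0},{"hand": -0.5,"x": -0.16,"y": 0,"z": -0.25,"roll": 0}])

```text
time: 11.92
tool_pos: [0.6226, 0.0913, 0.1635]
tcp_rot: [2.266, 2.171, 0.008]
wrist_force: [-0.7, -0.6, -0.3]
width: 0.75
grip_force: 0.0
```

```bash
python3 g.py .6120,-.1530,.16,1.526
python3 - <<'E'
from h import *
for n in("top","side"): cv2.imwrite(f"pics/{n}5.png",read_camera(n)[:,:,::-1])
E
```

```text
t 11.92 pos [0.6226 0.0913 0.1635] psi 1.528 w 0.750 F 0.0 wr [-0.7 -0.6 -0.3] tilt 0.006 q [0.11 0.22 1.78 0.   1.13 0.15]
.6120,-.1530,.16,1.526 -> x -0.4891 y -0.0002 z 0.0065 roll 0.0006
```

Emit:
servo_tool(targets=[{"hand": -0.5,"x": -0.08,"y": 0,"z": 0,"roll": 0},{"hand": -0.5,"x": -0.16,"y": 0,"z": 0,"roll": 0},{"hand": -0.5,"x": -0.24,"y": 0,"z": 0,"roll": 0},{"hand": -0.5,"x": -0.32,"y": 0,"z": 0,"roll": 0},{"hand": -0.5,"x": -0.4,"y": 0,"z": 0,"roll": 0},{"hand": -0.5,"x": -0.47,"y": 0,"z": 0,"roll": 0},{"hand": -0.5,"x": -0.47,"y": 0,"z": 0,"roll": 0},{"hand": -0.5,"x": -0.47,"y": 0,"z": 0,"roll": 0},{"hand": -0.5,"x": -0.47,"y": 0,"z": 0,"roll": 0},{"hand": -0.5,"x": -0.47,"y": 0,"z": 0,"roll": 0}])

```text
time: 12.85
tool_pos: [0.6094, -0.1434, 0.16]
tcp_rot: [-2.272, -2.169, -0.0]
wrist_force: [-0.0, -0.4, -0.2]
width: 0.753
grip_force: 0.0
```

```bash
python3 g.py .6120,-.1530,.035,1.526
```

```text
t 12.85 pos [ 0.6094 -0.1434  0.16  ] psi 1.525 w 0.753 F 0.0 wr [-0.  -0.4 -0.2] tilt 0.001 q [-0.27  0.23  1.79  0.    1.13 -0.23]
.6120,-.1530,.035,1.526 -> x -0.0191 y 0.0062 z 0.2501 roll -0.0004
```

Emit:
servo_tool(targets=[{"hand": -0.5,"x": -0.021,"y": 0.006,"z": 0,"roll": 0},{"hand": -0.5,"x": -0.021,"y": 0.006,"z": 0.08,"roll": 0},{"hand": -0.5,"x": -0.021,"y": 0.006,"z": 0.16,"roll": 0},{"hand": -0.5,"x": -0.021,"y": 0.006,"z": 0.25,"roll": 0},{"hand": -0.5,"x": -0.021,"y": 0.006,"z": 0.25,"roll": 0},{"hand": -0.5,"x": -0.021,"y": 0.006,"z": 0.25,"roll": 0},{"hand": 1,"x": -0.021,"y": 0.006,"z": 0.25,"roll": 0},{"hand": 1,"x": -0.021,"y": 0.006,"z": 0.25,"roll": 0},{"hand": 1,"x": -0.021,"y": 0.006,"z": 0.25,"roll": 0},{"hand": 1,"x": -0.021,"y": 0.006,"z": 0.25,"roll": 0}], grip_force=40)

```text
time: 13.68
tool_pos: [0.6146, -0.1561, 0.0391]
tcp_rot: [2.269, 2.165, 0.005]
wrist_force: [-1.0, -0.3, 6.9]
width: 0.422
grip_force: 40.2
```

Emit:
servo_tool(targets=[{"hand": 1,"x": 0,"y": 0,"z": 0,"roll": 0},{"hand": 1,"x": 0,"y": 0,"z": 0,"roll": 0}])

```text
time: 13.85
tool_pos: [0.6146, -0.1561, 0.0391]
tcp_rot: [2.269, 2.165, 0.005]
wrist_force: [-0.7, 0.4, 6.8]
width: 0.423
grip_force: 40.2
```

```bash
python3 g.py .6214,.0817,.16,1.526
python3 - <<'E'
from h import *
im=read_camera("side")[:,:,::-1]; cv2.imwrite("pics/side6.png",im)
t=cv2.imread("pics/top5.png"); a=cv2.resize(im[160:260,310:410],(400,400),interpolation=2); b=cv2.resize(t[145:245,200:300],(400,400),interpolation=2)
cv2.imwrite("pics/c6.png",np.hstack([a,b]))
E
```

```text
t 13.85 pos [ 0.6146 -0.1561  0.0391] psi 1.524 w 0.423 F 40.2 wr [-0.7  0.4  6.8] tilt 0.006 q [-0.29  0.36  1.86  0.    0.91 -0.24]
.6214,.0817,.16,1.526 -> x 0.4754 y -0.0073 z -0.2425 roll -0.0007
```

View pics/c6.png

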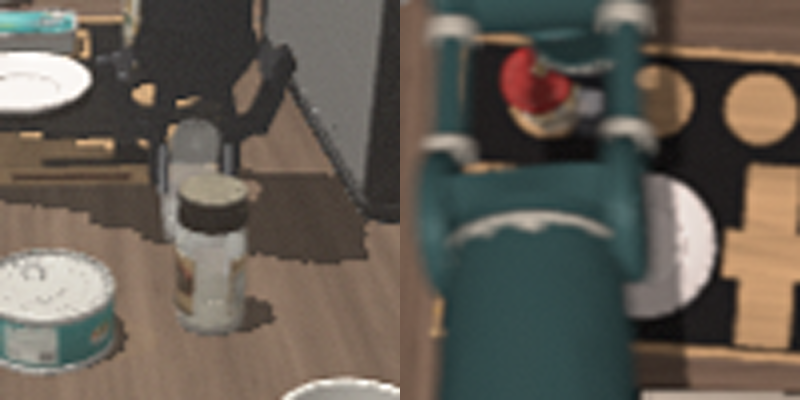

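The shaker is held upright between the pads, and the red jar stands in its place. I'll carry the shaker over now.

Emit:
servo_tool(targets=[{"hand": 1,"x": 0,"y": 0,"z": -0.08,"roll": 0},{"hand": 1,"x": 0,"y": 0,"z": -0.14,"roll": 0},{"hand": 1,"x": 0.08,"y": 0,"z": -0.17,"roll": 0},{"hand": 1,"x": 0.16,"y": 0,"z": -0.17,"roll": 0},{"hand": 1,"x": 0.24,"y": -0.005,"z": -0.17,"roll": 0},{"hand": 1,"x": 0.32,"y": -0.007,"z": -0.17,"roll": 0},{"hand": 1,"x": 0.4,"y": -0.007,"z": -0.17,"roll": 0},{"hand": 1,"x": 0.46,"y": -0.007,"z": -0.15,"roll": 0},{"hand": 1,"x": 0.475,"y": -0.007,"z": -0.1,"roll": 0},{"hand": 1,"x": 0.475,"y": -0.007,"z": -0.1,"roll": 0}])

```text
time: 14.73
tool_pos: [0.617, 0.0848, 0.0826]
tcp_rot: [-2.267, -2.171, 0.005]
wrist_force: [-0.8, -0.7, -2.2]
width: 0.419
grip_force: 40.2
```

Emit:
servo_tool(targets=[{"hand": 1,"x": 0,"y": 0,"z": 0,"roll": 0},{"hand": 1,"x": 0,"y": 0,"z": 0,"roll": 0},{"hand": 1,"x": 0,"y": 0,"z": 0,"roll": 0}])

```text
time: 14.98
tool_pos: [0.6207, 0.081, 0.087]
tcp_rot: [2.273, 2.166, 0.003]
wrist_force: [-0.3, 0.6, 0.1]
width: 0.418
grip_force: 40.2
```

```bash
python3 g.py .6214,.0817,.0445,1.526
```

```text
t 14.98 pos [0.6207 0.081  0.087 ] psi 1.522 w 0.418 F 40.2 wr [-0.3  0.6  0.1] tilt 0.002 q [ 0.09  0.29  1.85 -0.    1.    0.14]
.6214,.0817,.0445,1.526 -> x 0.0015 y 0.0012 z 0.0849 roll -0.0012
```

Emit:
servo_tool(targets=[{"hand": 1,"x": 0.001,"y": 0.001,"z": 0.03,"roll": 0},{"hand": 1,"x": 0.001,"y": 0.001,"z": 0.06,"roll": 0},{"hand": 1,"x": 0.001,"y": 0.001,"z": 0.075,"roll": 0},{"hand": 1,"x": 0.001,"y": 0.001,"z": 0.083,"roll": 0},{"hand": 1,"x": 0.001,"y": 0.001,"z": 0.086,"roll": 0},{"hand": 1,"x": 0.001,"y": 0.001,"z": 0.086,"roll": 0},{"hand": 1,"x": 0.001,"y": 0.001,"z": 0.086,"roll": 0}])

```text
time: 15.57
tool_pos: [0.62, 0.0815, 0.0452]
tcp_rot: [-2.274, -2.167, 0.001]
wrist_force: [-6.7, -1.9, 11.8]
width: 0.417
grip_force: 42.4
```

```bash
python3 g.py .6214,.0817,.0445,1.526
```

```text
t 15.57 pos [0.62   0.0815 0.0452] psi 1.523 w 0.417 F 42.4 wr [-6.7 -1.9 11.8] tilt 0.001 q [ 0.09  0.34  1.87 -0.    0.93  0.14]
.6214,.0817,.0445,1.526 -> x 0.0005 y 0.0028 z 0.0014 roll -0.0010
```

Emit:
servo_tool(targets=[{"hand": -0.4,"x": 0,"y": 0,"z": 0,"roll": 0},{"hand": -0.4,"x": 0,"y": 0,"z": 0,"roll": 0},{"hand": -0.4,"x": 0,"y": 0,"z": 0,"roll": 0},{"hand": -0.4,"x": 0,"y": 0,"z": -0.06,"roll": 0},{"hand": -0.4,"x": 0,"y": 0,"z": -0.14,"roll": 0},{"hand": -0.4,"x": 0,"y": 0,"z": -0.22,"roll": 0},{"hand": -0.5,"x": -0.08,"y": 0,"z": -0.23,"roll": 0},{"hand": -0.5,"x": -0.16,"y": 0,"z": -0.23,"roll": 0},{"hand": -0.5,"x": -0.24,"y": 0,"z": -0.23,"roll": 0},{"hand": -0.5,"x": -0.32,"y": 0,"z": -0.23,"roll": 0}])

```text
time: 16.4
tool_pos: [0.6127, -0.0787, 0.1582]
tcp_rot: [2.271, 2.169, 0.002]
wrist_force: [0.8, -0.6, 0.3]
width: 0.749
grip_force: 0.0
```

```bash
python3 g.py .6105,-.2645,.16,1.526
```

```text
t 16.40 pos [ 0.6127 -0.0787  0.1582] psi 1.525 w 0.749 F 0.0 wr [ 0.8 -0.6  0.3] tilt 0.002 q [-0.17  0.21  1.81 -0.    1.12 -0.12]
.6105,-.2645,.16,1.526 -> x -0.3714 y 0.0126 z -0.0035 roll -0.0004
```

Emit:
servo_tool(targets=[{"hand": -0.5,"x": -0.07,"y": 0.01,"z": 0,"roll": 0},{"hand": -0.5,"x": -0.15,"y": 0.01,"z": 0,"roll": 0},{"hand": -0.5,"x": -0.23,"y": 0.01,"z": 0,"roll": 0},{"hand": -0.5,"x": -0.3,"y": 0.01,"z": 0,"roll": 0},{"hand": -0.5,"x": -0.36,"y": 0.01,"z": 0,"roll": 0},{"hand": -0.5,"x": -0.36,"y": 0.01,"z": 0,"roll": 0},{"hand": -0.5,"x": -0.36,"y": 0.01,"z": 0,"roll": 0},{"hand": -0.5,"x": -0.36,"y": 0.01,"z": 0,"roll": 0}])

```text
time: 17.07
tool_pos: [0.6088, -0.2571, 0.157]
tcp_rot: [-2.273, -2.167, -0.001]
wrist_force: [0.7, 0.1, 0.2]
width: 0.751
grip_force: 0.0
```

```bash
python3 g.py .6105,-.2645,.035,1.526
```

```text
t 17.07 pos [ 0.6088 -0.2571  0.157 ] psi 1.523 w 0.751 F 0.0 wr [0.7 0.1 0.2] tilt 0.001 q [-0.44  0.29  1.71  0.    1.14 -0.39]
.6105,-.2645,.035,1.526 -> x -0.0149 y 0.0041 z 0.2439 roll -0.0010
```

Emit:
servo_tool(targets=[{"hand": -0.5,"x": -0.015,"y": 0.004,"z": 0,"roll": 0},{"hand": -0.5,"x": -0.015,"y": 0.004,"z": 0.08,"roll": 0},{"hand": -0.5,"x": -0.015,"y": 0.004,"z": 0.16,"roll": 0},{"hand": -0.5,"x": -0.015,"y": 0.004,"z": 0.244,"roll": 0},{"hand": -0.5,"x": -0.015,"y": 0.004,"z": 0.244,"roll": 0},{"hand": -0.5,"x": -0.015,"y": 0.004,"z": 0.244,"roll": 0},{"hand": 1,"x": -0.015,"y": 0.004,"z": 0.244,"roll": 0},{"hand": 1,"x": -0.015,"y": 0.004,"z": 0.244,"roll": 0},{"hand": 1,"x": -0.015,"y": 0.004,"z": 0.244,"roll": 0},{"hand": 1,"x": -0.015,"y": 0.004,"z": 0.244,"roll": 0}], grip_force=40)

```text
time: 17.9
tool_pos: [0.613, -0.2657, 0.0388]
tcp_rot: [2.269, 2.165, 0.004]
wrist_force: [1.3, 0.8, 5.5]
width: 0.486
grip_force: 38.4
```

Emit:
servo_tool(targets=[{"hand": 1,"x": 0,"y": 0,"z": 0,"roll": 0},{"hand": 1,"x": 0,"y": 0,"z": 0,"roll": 0}])

```text
time: 18.07
tool_pos: [0.613, -0.2657, 0.0388]
tcp_rot: [2.27, 2.165, 0.004]
wrist_force: [-0.3, 1.6, 7.1]
width: 0.484
grip_force: 38.5
```

```bash
python3 g.py .6174,-.0062,.12,1.526
```

```text
t 18.07 pos [ 0.613  -0.2657  0.0388] psi 1.524 w 0.484 F 38.5 wr [-0.3  1.6  7.1] tilt 0.006 q [-0.45  0.42  1.78  0.    0.94 -0.4 ]
.6174,-.0062,.12,1.526 -> x 0.5186 y -0.0149 z -0.1635 roll -0.0008
```

Emit:
servo_tool(targets=[{"hand": 1,"x": 0,"y": 0,"z": -0.08,"roll": 0},{"hand": 1,"x": 0.02,"y": 0,"z": -0.14,"roll": 0},{"hand": 1,"x": 0.1,"y": -0.005,"z": -0.16,"roll": 0},{"hand": 1,"x": 0.18,"y": -0.01,"z": -0.16,"roll": 0},{"hand": 1,"x": 0.26,"y": -0.012,"z": -0.16,"roll": 0},{"hand": 1,"x": 0.34,"y": -0.013,"z": -0.16,"roll": 0},{"hand": 1,"x": 0.42,"y": -0.013,"z": -0.16,"roll": 0},{"hand": 1,"x": 0.48,"y": -0.013,"z": -0.15,"roll": 0},{"hand": 1,"x": 0.518,"y": -0.013,"z": -0.1,"roll": 0},{"hand": 1,"x": 0.518,"y": -0.013,"z": -0.1,"roll": 0}])

```text
time: 18.9
tool_pos: [0.6138, -0.0017, 0.0825]
tcp_rot: [-2.266, -2.17, 0.003]
wrist_force: [-2.0, -0.4, -1.8]
width: 0.485
grip_force: 38.1
```

Emit:
servo_tool(targets=[{"hand": 1,"x": 0,"y": 0,"z": 0,"roll": 0},{"hand": 1,"x": 0,"y": 0,"z": 0,"roll": 0},{"hand": 1,"x": 0,"y": 0,"z": 0,"roll": 0},{"hand": 1,"x": 0,"y": 0,"z": 0,"roll": 0}])

```text
time: 19.23
tool_pos: [0.6173, -0.0073, 0.0866]
tcp_rot: [2.274, 2.165, 0.002]
wrist_force: [-0.3, -0.8, -0.4]
width: 0.485
grip_force: 38.1
```

```bash
python3 g.py .6174,-.0062,.0442,1.526
```

```text
t 19.23 pos [ 0.6173 -0.0073  0.0866] psi 1.522 w 0.485 F 38.1 wr [-0.3 -0.8 -0.4] tilt 0.002 q [-0.05  0.28  1.87 -0.    0.99 -0.  ]
.6174,-.0062,.0442,1.526 -> x 0.0021 y -0.0002 z 0.0848 roll -0.0013
```

Emit:
servo_tool(targets=[{"hand": 1,"x": 0.002,"y": 0,"z": 0.03,"roll": 0},{"hand": 1,"x": 0.002,"y": 0,"z": 0.06,"roll": 0},{"hand": 1,"x": 0.002,"y": 0,"z": 0.075,"roll": 0},{"hand": 1,"x": 0.002,"y": 0,"z": 0.083,"roll": 0},{"hand": 1,"x": 0.002,"y": 0,"z": 0.086,"roll": 0},{"hand": 1,"x": 0.002,"y": 0,"z": 0.086,"roll": 0},{"hand": 1,"x": 0.002,"y": 0,"z": 0.086,"roll": 0}])

```text
time: 19.82
tool_pos: [0.6157, -0.0056, 0.0447]
tcp_rot: [-2.273, -2.167, 0.003]
wrist_force: [-7.9, -0.2, 12.8]
width: 0.484
grip_force: 39.4
```

```bash
python3 g.py .6174,-.0062,.0442,1.526
```

```text
t 19.82 pos [ 0.6157 -0.0056  0.0447] psi 1.523 w 0.484 F 39.4 wr [-7.9 -0.2 12.8] tilt 0.002 q [-0.05  0.33  1.89 -0.    0.92 -0.  ]
.6174,-.0062,.0442,1.526 -> x -0.0010 y 0.0034 z 0.0010 roll -0.0010
```

Emit:
servo_tool(targets=[{"hand": -0.4,"x": 0,"y": 0,"z": 0,"roll": 0},{"hand": -0.4,"x": 0,"y": 0,"z": 0,"roll": 0},{"hand": -0.4,"x": 0,"y": 0,"z": 0,"roll": 0},{"hand": -0.4,"x": 0,"y": 0,"z": -0.06,"roll": 0},{"hand": -0.4,"x": 0,"y": 0,"z": -0.14,"roll": 0},{"hand": -0.4,"x": 0,"y": 0,"z": -0.22,"roll": 0},{"hand": -0.4,"x": -0.08,"y": 0,"z": -0.23,"roll": 0.04},{"hand": -0.4,"x": -0.16,"y": 0,"z": -0.23,"roll": 0.08},{"hand": -0.2,"x": -0.24,"y": 0,"z": -0.23,"roll": 0.12},{"hand": -0.2,"x": -0.32,"y": 0,"z": -0.23,"roll": 0.16}])

```text
time: 20.65
tool_pos: [0.6092, -0.1662, 0.1582]
tcp_rot: [2.742, 1.531, 0.002]
wrist_force: [0.6, -0.1, -0.1]
width: 0.6
grip_force: 0.0
```

```bash
python3 - <<'E'
from h import *
for n in("top","side"): cv2.imwrite(f"pics/{n}7.png",read_camera(n)[:,:,::-1])
t=cv2.imread("pics/top7.png");s=cv2.imread("pics/side7.png")
cv2.imwrite("pics/c7.png",np.hstack([cv2.resize(t[140:240,205:315],(440,400),interpolation=2),cv2.resize(s[120:220,285:375],(360,400),interpolation=2)]))
E
python3 g.py .4967,-.388,.13,.222
```

```text
t 20.75 pos [ 0.6087 -0.1706  0.1577] psi 1.016 w 0.597 F 0.0 wr [ 0.3  0.2 -0. ] tilt 0.003 q [-0.31  0.24  1.78 -0.    1.13  0.24]
.4967,-.388,.13,.222 -> x -0.4875 y 0.0387 z 0.0563 roll 0.2527
```

View pics/c7.png

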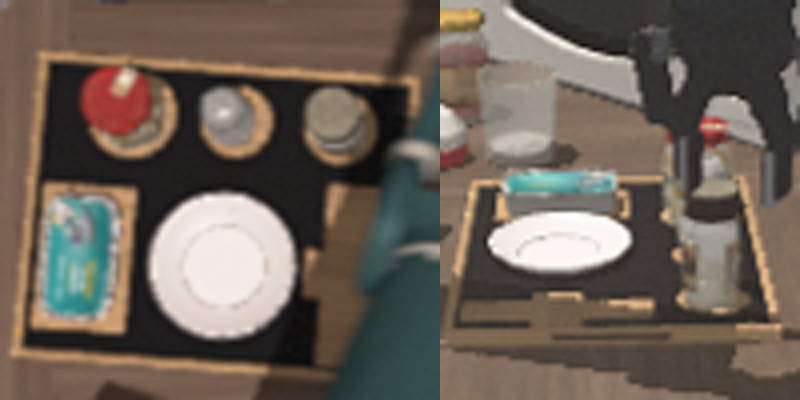

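All four stand in their cut-outs: red lid (117,98), shaker (228,112), spice (333,110) and tin (82,255). Now the spoon.

Emit:
servo_tool(targets=[{"hand": -0.2,"x": -0.487,"y": 0.0387,"z": 0.02,"roll": 0.2527},{"hand": -0.2,"x": -0.487,"y": 0.0387,"z": 0.02,"roll": 0.2527},{"hand": -0.2,"x": -0.487,"y": 0.0387,"z": 0.02,"roll": 0.2527},{"hand": -0.2,"x": -0.487,"y": 0.0387,"z": 0.02,"roll": 0.2527},{"hand": -0.2,"x": -0.487,"y": 0.0387,"z": 0.02,"roll": 0.2527},{"hand": -0.2,"x": -0.487,"y": 0.0387,"z": 0.02,"roll": 0.2527},{"hand": -0.2,"x": -0.487,"y": 0.0387,"z": 0.06,"roll": 0.2527},{"hand": -0.2,"x": -0.487,"y": 0.0387,"z": 0.12,"roll": 0.2527},{"hand": -0.2,"x": -0.487,"y": 0.0387,"z": 0.2,"roll": 0.2527},{"hand": -0.2,"x": -0.487,"y": 0.0387,"z": 0.2,"roll": 0.2527}])

```text
time: 21.58
tool_pos: [0.4937, -0.3785, 0.0491]
tcp_rot: [-3.11, -0.359, 0.015]
wrist_force: [-2.0, 2.1, -1.8]
width: 0.596
grip_force: 0.0
```

Emit:
servo_tool(targets=[{"hand": -0.2,"x": 0,"y": 0,"z": 0,"roll": 0},{"hand": -0.2,"x": 0,"y": 0,"z": 0,"roll": 0},{"hand": -0.2,"x": 0,"y": 0,"z": 0,"roll": 0},{"hand": -0.2,"x": 0,"y": 0,"z": 0,"roll": 0}])

```text
time: 21.92
tool_pos: [0.5007, -0.3838, 0.0603]
tcp_rot: [3.117, 0.361, 0.005]
wrist_force: [-0.3, 0.2, 0.3]
width: 0.601
grip_force: 0.0
```

```bash
python3 g.py .4967,-.388,.003,.222
```

```text
t 21.92 pos [ 0.5007 -0.3838  0.0603] psi 0.231 w 0.601 F 0.0 wr [-0.3  0.2  0.3] tilt 0.005 q [-0.69  0.33  1.85  0.    0.95  0.65]
.4967,-.388,.003,.222 -> x -0.0101 y 0.0058 z 0.1146 roll 0.0027
```

Emit:
servo_tool(targets=[{"hand": -0.2,"x": -0.01,"y": 0.006,"z": 0.05,"roll": 0.003},{"hand": -0.2,"x": -0.01,"y": 0.006,"z": 0.08,"roll": 0.003},{"hand": -0.2,"x": -0.01,"y": 0.006,"z": 0.1,"roll": 0.003},{"hand": 0.1,"x": -0.01,"y": 0.006,"z": 0.1,"roll": 0.003},{"hand": 0.1,"x": -0.01,"y": 0.006,"z": 0.1,"roll": 0.003},{"hand": 0.1,"x": -0.01,"y": 0.006,"z": 0.1,"roll": 0.003}])

```text
time: 22.42
tool_pos: [0.4956, -0.3874, 0.0088]
tcp_rot: [3.121, 0.346, 0.003]
wrist_force: [0.1, 1.0, -0.3]
width: 0.455
grip_force: 0.0
```

```bash
python3 g.py .4967,-.388,.003,.222
```

```text
t 22.42 pos [ 0.4956 -0.3874  0.0088] psi 0.221 w 0.455 F 0.0 wr [ 0.1  1.  -0.3] tilt 0.002 q [-0.7   0.4   1.88  0.    0.86  0.65]
.4967,-.388,.003,.222 -> x 0.0019 y 0.0016 z 0.0116 roll -0.0004
```

Emit:
servo_tool(targets=[{"hand": 0.1,"x": 0.002,"y": 0.001,"z": 0.006,"roll": 0},{"hand": 0.1,"x": 0.002,"y": 0.001,"z": 0.0115,"roll": 0},{"hand": 0.1,"x": 0.002,"y": 0.001,"z": 0.0115,"roll": 0}], grip_force=30)

```text
time: 22.67
tool_pos: [0.4958, -0.3871, 0.0016]
tcp_rot: [3.122, 0.346, 0.0]
wrist_force: [0.5, -0.4, -0.3]
width: 0.453
grip_force: 0.0
```

Emit:
servo_tool(targets=[{"hand": 0.3,"x": 0,"y": 0,"z": 0,"roll": 0},{"hand": 0.4,"x": 0,"y": 0,"z": 0,"roll": 0},{"hand": 1,"x": 0,"y": 0,"z": 0,"roll": 0},{"hand": 1,"x": 0,"y": 0,"z": 0,"roll": 0},{"hand": 1,"x": 0,"y": 0,"z": 0,"roll": 0},{"hand": 1,"x": 0,"y": 0,"z": 0,"roll": 0}])

```text
time: 23.17
tool_pos: [0.4958, -0.3873, 0.0018]
tcp_rot: [3.122, 0.345, 0.001]
wrist_force: [0.6, 0.7, 1.9]
width: 0.25
grip_force: 29.3
```

```bash
python3 g.py .4928,-.0166,.13,-.045
```

```text
t 23.17 pos [ 0.4958 -0.3873  0.0018] psi 0.220 w 0.250 F 29.3 wr [0.6 0.7 1.9] tilt 0.001 q [-0.7   0.41  1.88 -0.    0.85  0.65]
.4928,-.0166,.13,-.045 -> x 0.1562 y -0.7246 z -0.2566 roll 0.0845
```

Emit:
servo_tool(targets=[{"hand": 1,"x": 0,"y": 0,"z": -0.04,"roll": 0},{"hand": 1,"x": 0,"y": 0,"z": -0.1,"roll": 0},{"hand": 1,"x": 0,"y": 0,"z": -0.16,"roll": 0},{"hand": 1,"x": 0.01,"y": -0.06,"z": -0.18,"roll": 0.02},{"hand": 1,"x": 0.03,"y": -0.13,"z": -0.18,"roll": 0.04},{"hand": 1,"x": 0.05,"y": -0.2,"z": -0.18,"roll": 0.06},{"hand": 1,"x": 0.06,"y": -0.27,"z": -0.18,"roll": 0.084},{"hand": 1,"x": 0.08,"y": -0.34,"z": -0.18,"roll": 0.084},{"hand": 1,"x": 0.09,"y": -0.41,"z": -0.18,"roll": 0.084},{"hand": 1,"x": 0.1,"y": -0.47,"z": -0.18,"roll": 0.084}])

```text
time: 24.0
tool_pos: [0.4922, -0.1445, 0.0913]
tcp_rot: [-3.14, 0.068, 0.001]
wrist_force: [1.2, -0.6, 0.8]
width: 0.249
grip_force: 29.4
```

```bash
python3 g.py .4928,-.0166,.09,-.045
```

```text
t 24.00 pos [ 0.4922 -0.1445  0.0913] psi -0.043 w 0.249 F 29.4 wr [ 1.2 -0.6  0.8] tilt 0.001 q [-0.33  0.09  2.08  0.    0.97  1.28]
.4928,-.0166,.09,-.045 -> x -0.0099 y -0.2557 z 0.0027 roll 0.0005
```

Emit:
servo_tool(targets=[{"hand": 1,"x": -0.002,"y": -0.06,"z": 0,"roll": 0},{"hand": 1,"x": -0.004,"y": -0.12,"z": 0,"roll": 0},{"hand": 1,"x": -0.007,"y": -0.18,"z": 0,"roll": 0},{"hand": 1,"x": -0.01,"y": -0.22,"z": 0,"roll": 0},{"hand": 1,"x": -0.01,"y": -0.245,"z": 0,"roll": 0},{"hand": 1,"x": -0.01,"y": -0.245,"z": 0.04,"roll": 0},{"hand": 1,"x": -0.01,"y": -0.245,"z": 0.08,"roll": 0},{"hand": 1,"x": -0.01,"y": -0.245,"z": 0.08,"roll": 0},{"hand": 1,"x": -0.01,"y": -0.245,"z": 0.08,"roll": 0},{"hand": 1,"x": -0.01,"y": -0.245,"z": 0.08,"roll": 0}])

```text
time: 24.83
tool_pos: [0.4936, -0.0243, 0.052]
tcp_rot: [-3.141, 0.069, -0.0]
wrist_force: [0.5, 0.4, -1.0]
width: 0.245
grip_force: 29.4
```

```bash
python3 - <<'E'
from h import *
for n in("top","side"): cv2.imwrite(f"pics/{n}8.png",read_camera(n)[:,:,::-1])
t=cv2.imread("pics/top8.png");s=cv2.imread("pics/side8.png")
cv2.imwrite("pics/c8.png",np.hstack([cv2.resize(t[180:240,250:310],(400,400),interpolation=2),cv2.resize(s[140:215,280:355],(400,400),interpolation=2)]))
E
python3 g.py .4928,-.0166,.008,-.045
```

```text
t 24.93 pos [ 0.4944 -0.0245  0.0527] psi -0.044 w 0.248 F 29.4 wr [-0.7 -0.  -1. ] tilt 0.002 q [-0.1   0.11  2.15  0.    0.88  1.51]
.4928,-.0166,.008,-.045 -> x -0.0041 y -0.0157 z 0.0895 roll 0.0003
```

View pics/c8.png

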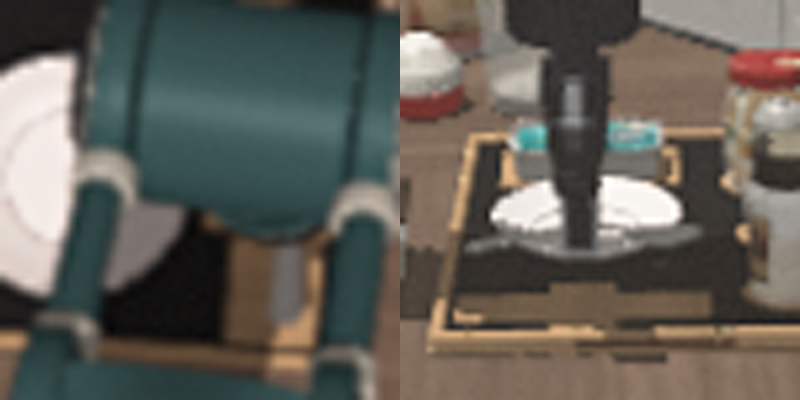

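The spoon hangs level, centred in the fingers, with the bowl to the back. I'll lower it.

Emit:
servo_tool(targets=[{"hand": 1,"x": -0.004,"y": -0.016,"z": 0,"roll": 0},{"hand": 1,"x": -0.004,"y": -0.016,"z": 0,"roll": 0},{"hand": 1,"x": -0.004,"y": -0.016,"z": 0.03,"roll": 0},{"hand": 1,"x": -0.004,"y": -0.016,"z": 0.06,"roll": 0},{"hand": 1,"x": -0.004,"y": -0.016,"z": 0.075,"roll": 0},{"hand": 1,"x": -0.004,"y": -0.016,"z": 0.085,"roll": 0},{"hand": 1,"x": -0.004,"y": -0.016,"z": 0.09,"roll": 0},{"hand": 1,"x": -0.004,"y": -0.016,"z": 0.09,"roll": 0},{"hand": 1,"x": -0.004,"y": -0.016,"z": 0.09,"roll": 0}])

```text
time: 25.68
tool_pos: [0.4911, -0.0159, 0.0077]
tcp_rot: [-3.141, 0.068, 0.003]
wrist_force: [-5.2, 0.4, 10.4]
width: 0.246
grip_force: 30.4
```

```bash
python3 g.py .4928,-.0166,.0075,-.045
```

```text
t 25.68 pos [ 0.4911 -0.0159  0.0077] psi -0.044 w 0.246 F 30.4 wr [-5.2  0.4 10.4] tilt 0.002 q [-0.08  0.18  2.17  0.    0.79  1.53]
.4928,-.0166,.0075,-.045 -> x 0.0035 y 0.0012 z 0.0004 roll 0.0005
```

Emit:
servo_tool(targets=[{"hand": 0.3,"x": 0,"y": 0,"z": -0.003,"roll": 0},{"hand": 0.15,"x": 0,"y": 0,"z": -0.003,"roll": 0},{"hand": 0.15,"x": 0,"y": 0,"z": -0.003,"roll": 0},{"hand": 0.15,"x": 0,"y": 0,"z": -0.003,"roll": 0},{"hand": 0.15,"x": 0,"y": 0,"z": -0.03,"roll": 0},{"hand": 0.15,"x": 0,"y": 0,"z": -0.1,"roll": 0},{"hand": 0.15,"x": 0,"y": 0,"z": -0.18,"roll": 0},{"hand": 0.15,"x": 0,"y": 0,"z": -0.26,"roll": 0},{"hand": 0.15,"x": 0,"y": 0.06,"z": -0.34,"roll": 0},{"hand": 0.15,"x": 0,"y": 0.14,"z": -0.36,"roll": 0}])

```text
time: 26.52
tool_pos: [0.4921, -0.0791, 0.1902]
tcp_rot: [3.141, -0.062, 0.014]
wrist_force: [1.7, -0.2, 0.9]
width: 0.428
grip_force: 0.0
```

Emit:
servo_tool(targets=[{"hand": 0.15,"x": 0,"y": 0.08,"z": 0,"roll": 0},{"hand": 0.15,"x": 0,"y": 0.16,"z": 0,"roll": 0},{"hand": 0.15,"x": 0,"y": 0.24,"z": 0,"roll": 0},{"hand": 0.15,"x": 0,"y": 0.32,"z": 0,"roll": 0},{"hand": 0.15,"x": 0,"y": 0.4,"z": 0,"roll": 0},{"hand": 0.15,"x": 0,"y": 0.48,"z": 0,"roll": 0},{"hand": 0.15,"x": 0,"y": 0.56,"z": 0,"roll": 0},{"hand": 0.15,"x": 0,"y": 0.56,"z": 0,"roll": 0},{"hand": 0.15,"x": 0,"y": 0.56,"z": 0,"roll": 0}])

```text
time: 27.27
tool_pos: [0.4762, -0.3618, 0.1838]
tcp_rot: [-3.14, 0.074, 0.001]
wrist_force: [0.0, 0.7, 0.3]
width: 0.423
grip_force: 0.0
```

```bash
python3 - <<'E'
from h import *
for n in("top","side"): cv2.imwrite(f"pics/{n}9.png",read_camera(n)[:,:,::-1])
t=cv2.imread("pics/top9.png");s=cv2.imread("pics/side9.png")
cv2.imwrite("pics/c9.png",np.hstack([cv2.resize(t[145:240,205:300],(400,400),interpolation=2),cv2.resize(s[140:240,270:370],(400,400),interpolation=2)]))
x,y,th=np.load("tray.npy"); x-=.0006; c,sn=np.cos(th),np.sin(th)
h=cv2.cvtColor(t,cv2.COLOR_BGR2HSV); H,S,V=[h[...,i].astype(int) for i in range(3)]
m=np.zeros(H.shape,np.uint8); m[150:230,205:240]=(((H>80)&(H<105)&(S>80))[150:230,205:240])*255
(u,v),_,_=cv2.minAreaRect(max(cv2.findContours(m,0,1)[0],key=cv2.contourArea)); p=ray("top",u,v,.032)[:2]-[x,y]
print("tin in tray",c*p[0]+sn*p[1],-sn*p[0]+c*p[1])
for n,p,z in[("spoon",(0,-.104),.015),("red",(.124,.088),.092),("salt",(.124,0),.094),("spice",(.124,-.088),.102)]:
    w=[x+c*p[0]-sn*p[1],y+sn*p[0]+c*p[1],z]; u,v=proj("top",np.array(w)); print(n,"expected px in c9",round((u-205)*400/95),round((v-145)*400/95))
E
python3 g.py
```

```text
tin in tray -0.001513594438082288 0.11854371815232952
spoon expected px in c9 365 268
red expected px in c9 120 79
salt expected px in c9 235 87
spice expected px in c9 351 93
t 27.37 pos [ 0.4764 -0.3592  0.1837] psi -0.044 w 0.423 F 0.0 wr [-0.1  0.1 -0.1] tilt 0.002 q [-0.69  0.15  1.83  0.    1.16  0.93]
```

View pics/c9.png

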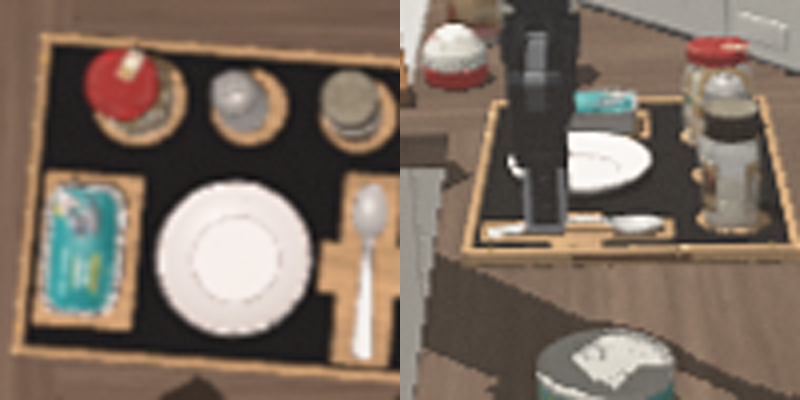

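All five are seated and near their expected pixels: spoon mid (366,271), red (122,85), salt (235,92), spice (350,95). The arm is clear, so I'm handing the job in.

```bash
python3 -c "
from workcell import ticket; print(ticket.finish_job())"
```

```text
the job is handed in; nothing more can be done
None
```

I handed the job in with all five things placed in their cut-outs, the spoon's bowl to the back, and everything let go; my last camera check showed all five within about 5 mm of target, but no verdict came back.

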